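# Fish the poster tube out of the book-return box

## Robot

A 6-joint arm with a two-finger parallel gripper is mounted at the origin on the work surface. World frame = base frame: x ahead of the robot, y to its left, z up, the work surface at z = 0. Lengths are in m, angles in rad, forces in N, time in s.
With the tool pointing down it reaches from about 0.35 to 0.975 m from the base axis. Payload 4.9 kg.
Tool frame: the origin (TCP) lies at the very end of the fingers, on their centre line; the grasp point (between the pads) lies 19 mm behind it (ctrl.grasp_offset is the distance from the TCP to the grasp point, in m); z points along the fingers, y is the line along which they close (so a half turn about z gives the same grasp; the last joint's range is limited). The gripper opens to 85 mm and grips with 20 to 120 N. Pads are 22 mm wide; open, the fingers measure 114 mm over their backs; the gripper's body (76 mm by 85 mm) begins 54 mm behind the grasp point. The pads swing forward as they close: fully open they stand 13 mm farther back than shut.
Start: joints at [-1.269, 0.053, 1.613, -0, 1.476, -0.119], TCP at [0.255, -0.57, 0.231] pointing down, gripper open.
Joint ranges: [-3.01, 3.01], [-1.01, 2.22], [0.06, 2.58], [-1.02, 4.17], [0.09, 2.62], [-3.14, 3.14]. Speed limits (rad/s): [2.57, 2.57, 3.14, 3.14, 3.14, 3.14].

## Interface

Orientations are given as a rotation vector (axis times angle).
In Python, from station import ctrl, optics gives the robot as it stands.
- The arm moves only by the shell command python3 -m handwheel 'ROWS' [OPENING] [FORCE]. ROWS is JSON, a list of rows, each an object of numbers: "tx", "ty", "tz": the shift along the tool's x, y, z in mm; "roll": the turn about the tool's z in rad. A call has 1 to 12 rows; each row shifts and turns the commanded pose from where the row before left it, along the tool's axes as they then stand; what a row does not reach is not made up. A row lasts 1/12 s, in which the tool goes at most 41.7 mm and 7.16 degrees, less where a joint would pass 70% of its speed; a pose out of reach is approached as far as the arm can. A call with a gripper value outside its range is refused whole. OPENING is the finger opening in mm, from 0 to 85.4, set as the call begins (- or left out, the last holds). The fingers move at their own pace and stop on an object; FORCE is the grip in N (left out, the last holds). Time passes only in rows, so rows that do not move let the fingers close. It gives the time, the measured TCP pose, the force, the opening and the grip force at its end, in the units of the state.
- ctrl.get_obs(): the state, without advancing time (a new reading comes with each control period).
- optics.get_image(name): name is "side" or "top" or "wrist"; returns (picture, depth): 400x640x3 uint8, red, green, blue; 400x640 float32, m along the optical axis (not along the pixel's ray), 0 where there is no reading.
- optics.camera_params(name): a dict with "mtx" (3x3 intrinsics, pixels), "extrinsics" (4x4, takes a point from camera to world coordinates); the wrist camera has in their place "tool_from_camera" (4x4, takes a point from camera to tool coordinates, whose origin is the TCP and whose axes are the flange's). Camera axes: x right, y down, z forward; pixel columns grow to the right and rows downward; lengths in m; the calibration is good to about 2 mm. A picture is of the moment at which its call begins: read the wrist's pose just before it. camera_params takes no time and is no camera call.
- ctrl.finish_job(): hands the job in; it is judged then, once.
The state is a dict: "t": time; "q": joint angles; "dq": joint speeds; "effort": joint torques, N m; "tool_pos": TCP position; "tool_rot": TCP orientation; "contact_force": force on the tool from outside, world axes, zero at the start; "wrist_torque": the same for the moment, N m; "opening": finger opening in m; "grip_force": force on a finger pad.
Only numpy, scipy, OpenCV 4.12 (cv2) and the standard library are available. Lean on these libraries where they do the work, as an engineer would, in place of code of your own. Each camera call takes 0.05 s, during which the arm holds its last target. There are 200 camera calls.

## Task

Someone dropped the blue poster tube into the wooden book-return box, and it is longer than the opening in the box's fixed top. Take the tube gently (thin cardboard: squeeze it with less than 80 N), tilt it and draw it out diagonally through the opening without knocking or leaning hard on the box, and finish while still holding it up in the air, both ends at least 4 cm above the top of the box and touching nothing else. Leave the other things on the table where they are.

Things in the scene. Friction and masses are not known exactly. Their poses are not given: they have to be found in the camera images.
- return_box: fixed oak box, 230 (own x) by 430 (own y, long side, roughly across in front of the robot) by 130 high; origin: centre of its underside, z up. Walls 10 thick; inside 210 by 410, floor surface 10 above the table. Fixed top 10 thick (faces 120 and 130 above the table) with one centred opening 200 (x) by 240 (y), so 85 of the inside is covered at either end
- box_opening (a point): centre of the opening, level with the upper face of the box's top (130 above the table); axes as the box
- tube: blue cardboard poster tube, white end caps: a closed cylinder 300 long, 40 in diameter, 60 to 130 g, balanced at its middle. Origin: its middle, on the axis; own y along the tube. It lies on the box's floor (axis 30 above the table) roughly along the long side, and may roll. A squeeze above 80 N on a finger crushes it
- tube_end_a (a point): centre of the tube's end face at its own +y, 150 from the middle
- tube_end_b (a point): centre of the tube's end face at its own -y, 150 from the middle
- cone: blue plastic marker cone, 190 high, on a 130 square foot; bystander. Origin: centre of its underside
- trophy: small brass cup on a dark wooden 70 square block, 140 high; bystander. Origin: centre of its underside
- mug: white mug, 80 across, 95 high; bystander. Origin: centre of its underside
- bell: steel desk bell, 84 across, 56 high; bystander. Origin: centre of its underside
- red_book: red notebook lying flat, 90 by 130 by 18; bystander. Origin: centre of its underside

How it is judged:
On the way:
1. the tube stands diagonally in the opening: one end above the top of the box, the other still below it (((z of tube_end_a in the frame of return_box above 0.13 m and z of tube_end_b in the frame of return_box below 0.12 m) or (z of tube_end_b in the frame of return_box above 0.13 m and z of tube_end_a in the frame of return_box below 0.12 m))), for 0.1 s.
At the end, for the whole second after the job is handed in: the tube is held still (under 50 mm/s) by the fingers, both ends at least 40 mm above the upper face of the box, touching neither the box nor any bystander (z of each of tube_end_a, tube_end_b in the frame of return_box above 0.17 m and contact force between tube and the fingers above 0.5 N and linear speed of tube below 0.05 m/s and contact force between tube and return_box below 0.1 N and contact force between tube and cone below 0.1 N and contact force between tube and trophy below 0.1 N and contact force between tube and mug below 0.1 N and contact force between tube and bell below 0.1 N and contact force between tube and red_book below 0.1 N); the arm keeps its last pose, push and grip.
It fails at once if the tube is crushed: the fingers press on it with more than 160 N in all (80 N on each finger) (contact force between tube and the fingers above 160 N).
It fails at once if the tube or the robot presses on the box with more than 30 N (contact force between return_box and anything else above 30 N).
It fails at once if a bystander is moved by more than 30 mm (distance of any of cone, trophy, mug, bell, red_book from where it was at the start of the episode above 0.03 m).
It also fails if it takes over 45 s, if anything falls off the work surface, if the arm or the gripper's body presses on something with over 40 N, if the wrist force passes 120 N, or if a joint passes its speed limit or range.

## Working session

There is one attempt and no reset: what is moved stays moved. The work goes in short steps, Python scripts to look and compute and a shell command to move; the robot and the scene stay as the last step left them, time stands still between calls to the robot, and variables do not carry over. Pictures are saved under pics/ and viewed, at most 10 in all, crops included, and the job is handed in when it is done.

```bash
ls; mkdir -p pics; python3 - <<'E'
from station import ctrl, optics
import cv2,numpy as np
print(ctrl.get_obs())
for n in("top","side"):
    im,d=optics.get_image(n); cv2.imwrite(f"pics/{n}0.png",im[:,:,::-1]); np.savez(f"{n}0.npz",im=im,d=d)
    print(n,optics.camera_params(n))
print(optics.camera_params("wrist"))
E
```

```text
pics
{'t': 0.0, 'q': array([-1.26901136e+00,  5.33810924e-02,  1.61427502e+00,  3.79274869e-06,
        1.47598639e+00, -1.18977958e-01]), 'dq': array([ 0.00035065, -0.00176943,  0.00089721,  0.00168414,  0.00020139,
        0.00087443]), 'effort': array([-1.21066070e-03, -3.93677008e+01, -3.70180106e+01, -3.06695802e-04,
        6.81858743e-03,  3.47613394e-06]), 'tool_pos': array([ 0.25511657, -0.56989206,  0.23005932]), 'tool_rot': array([-3.07032818e+00, -6.55641194e-01,  2.87807891e-04]), 'contact_force': array([-0.35829921, -0.06278058, -0.60252566]), 'wrist_torque': array([-0.01013497,  0.01736287, -0.0035569 ]), 'grip_force': 0.0, 'opening': 0.08562629371992699}
top {'mtx': array([[492.17208569,   0.        , 319.49768296],
       [  0.        , 492.17208569, 196.18102156],
       [  0.        ,   0.        ,   1.        ]]), 'extrinsics': array([[ 0.0099571 , -0.98494762,  0.17256607,  0.16892326],
       [-0.99977165, -0.00654276,  0.02034323, -0.01915625],
       [-0.01890795, -0.17272922, -0.98478785,  1.85179553],
       [ 0.        ,  0.        ,  0.        ,  1.       
[... 354 characters left out ...]
1],
       [-1.83135125e-02, -6.51931935e-01, -7.58056309e-01,
         1.25980636e+00],
       [ 0.00000000e+00,  0.00000000e+00,  0.00000000e+00,
         1.00000000e+00]])}
{'mtx': array([[337.28576777,   0.        , 325.28222023],
       [  0.        , 337.28576777, 196.74289421],
       [  0.        ,   0.        ,   1.        ]]), 'tool_from_camera': array([[-9.66802086e-05, -9.62222577e-01, -2.72264033e-01,
         6.85825689e-02],
       [ 9.99999973e-01, -1.51032874e-04,  1.78675951e-04,
        -3.00911507e-05],
       [-2.13046853e-04, -2.72264008e-01,  9.62222565e-01,
        -1.42359352e-01],
       [ 0.00000000e+00,  0.00000000e+00,  0.00000000e+00,
         1.00000000e+00]])}
```

View pics/top0.png

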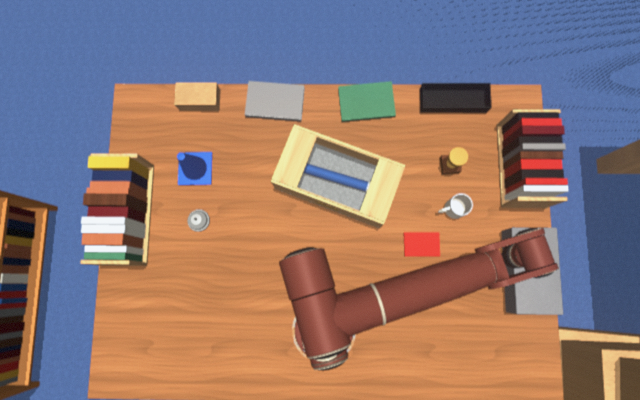

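View pics/side0.png

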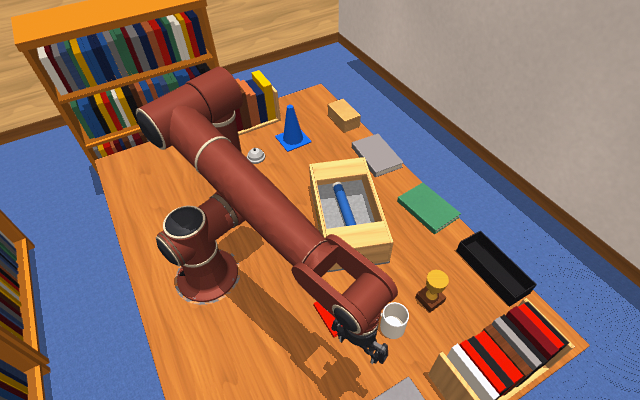

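The top view shows the box outline at about (273–404, 125–225) and the tube in the opening from (303,168) to (368,188). The bystanders stand clear of it on both sides.

```bash
cat > h.py <<'E'
import numpy as np,cv2
from station import optics
def cloud(n,d,P=None):
    p=optics.camera_params(n);K=p["mtx"];T=p["extrinsics"] if P is None else P@p["tool_from_camera"]
    v,u=np.mgrid[:400,:640];c=np.stack([(u-K[0,2])/K[0,0]*d,(v-K[1,2])/K[1,1]*d,d],-1)
    return c@T[:3,:3].T+T[:3,3]
E
python3 - <<'E'
from h import *
for n in("top","side"):
    z=np.load(n+"0.npz");im,d=z["im"],z["d"];W=cloud(n,d)
    hsv=cv2.cvtColor(im,cv2.COLOR_RGB2HSV)
    r=(W[...,0]>.35)&(W[...,0]<.95)&(W[...,1]>-.35)&(W[...,1]<.27)&(d>0)
    top=r&(abs(W[...,2]-.13)<.012)&(hsv[...,0]<35)
    k,l,s,c=cv2.connectedComponentsWithStats(top.astype(np.uint8));i=1+s[1:,4].argmax();m=l==i
    rect=cv2.minAreaRect(W[m][:,:2].astype(np.float32));print(n,"box",rect,s[i,4],np.median(W[m][:,2]))
    cb=np.array(rect[0])
    bp=cv2.boxPoints(rect);e=bp[1]-bp[0];e2=bp[2]-bp[1];e=e if np.hypot(*e)>np.hypot(*e2) else e2;ey=e/np.hypot(*e);ey*=np.sign(ey[1]);ex=np.array([ey[1],-ey[0]])
    print("ey",ey,"yaw",np.degrees(np.arctan2(-ey[0],ey[1])))
    t=r&(hsv[...,0]>95)&(hsv[...,0]<130)&(hsv[...,1]>120)&(W[...,2]<.1)
    k,l,s,c=cv2.connectedComponentsWithStats(t.astype(np.uint8));i=1+s[1:,4].argmax();m=l==i
    p=W[m];print("tube",s[i],np.percentile(p[:,2],[5,50,95]))
    q=np.c_[(p[:,:2]-cb)@ex,(p[:,:2]-cb)@ey]
    print("box coords x",np.percentile(q[:,0],[2,50,98]),"y",q[:,1].min(),q[:,1].max())
    for a,b in((-.12,-.06),(-.06,0),(0,.06),(.06,.12)):
        g=(q[:,1]>a)&(q[:,1]<b)
        if g.sum()>5: print(a,b,np.percentile(q[g,0],[3,50,97]),p[g,2].max())
    w=r&(hsv[...,1]<40)&(hsv[...,2]>190)&(W[...,2]<.1);print("white",w.sum())
    x,y,ww,h=s[i,:4];cr=im[y-40:y+h+40,x-50:x+ww+50];cv2.imwrite(f"pics/c_{n}.png",cv2.resize(cr[:,:,::-1],None,fx=4,fy=4))
E
cd pics; python3 -c "
import cv2;a=cv2.imread('c_top.png');print(a.shape);print(cv2.imread('c_side.png').shape)"
```

```text
top box ((0.5549590587615967, -0.04725734889507294), (0.43080371618270874, 0.23388934135437012), 69.4100570678711) 3966 0.1300003770632716
ey [0.35167727 0.93612134] yaw -20.589937
tube [305 165  62  25 482] [0.03854878 0.04756479 0.05680968]
box coords x [-0.0152342   0.00153488  0.02079915] y -0.11058213985560603 0.12479412904699842
-0.12 -0.06 [-0.00531074  0.00781535  0.0235577 ] 0.0631766608178077
-0.06 0 [-0.00853449  0.00392265  0.01927874] 0.05709711642806936
0 0.06 [-0.01324738 -0.00066088  0.01456534] 0.06025859968450642
0.06 0.12 [-0.01714515 -0.00420479  0.01140509] 0.06147894065116377
white 28
side box ((0.5556985139846802, -0.04757879674434662), (0.44014376401901245, 0.23073795437812805), 69.48963928222656) 2743 0.12858392528339424
ey [0.3503768 0.9366088] yaw -20.510365
tube [334 184  22  42 400] [0.03410123 0.04535136 0.05145484]
box coords x [-0.02149021 -0.00253463  0.0198849 ] y -0.058535815174780625 0.15962324292351923
-0.06 0 [-0.01402417  0.0024955   0.02151933] 0.053319077206422705
0 0.06 [-0.01691914 -0.0019846   0.01716477] 0.05484657808574478
0.06 0.12 [-0.02041005 -0.00544261  0.01328249] 0.05591965874651117
white 48
(420, 648, 3)
(488, 488, 3)
```

View pics/c_side.png

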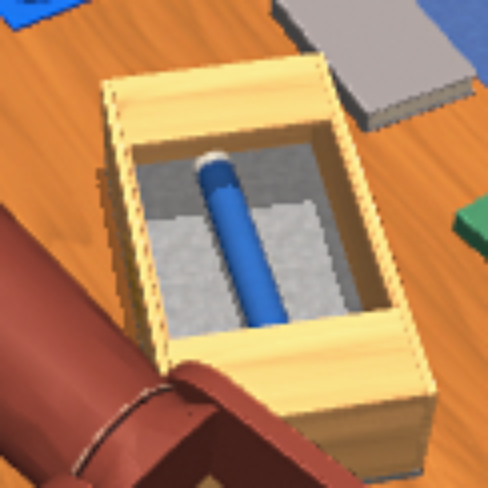

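View pics/c_top.png

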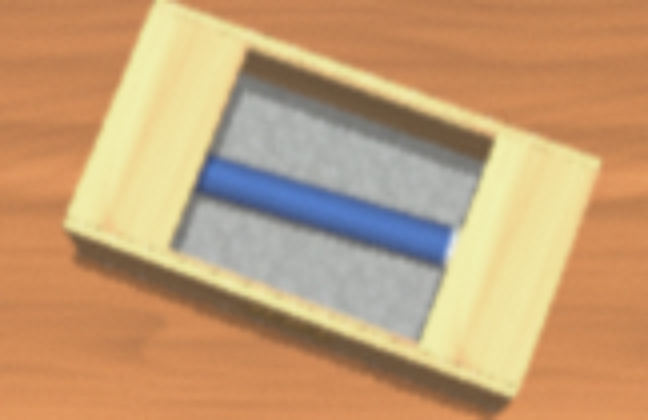

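In the side view the tube's white +y cap sits just under the far cover, at crop (212,158). The top view shows the white −y cap right at the −y edge of the opening, at crop (452,242). The tube therefore spans about −0.125 to +0.175 in box y. I'll grip it at about box y = −0.065, so that end comes up and the other cover tilts the tube in the pads.

```bash
python3 -m handwheel '[{"roll":-0.123},{"roll":-0.123},{"roll":-0.123},{"roll":-0.123},{"roll":-0.123},{"roll":-0.123},{"roll":-0.122}]' 85 20
python3 -m handwheel '[{"tx":30,"ty":8},{"tx":33,"ty":9},{"tx":33,"ty":9},{"tx":33,"ty":9},{"tx":33,"ty":9},{"tx":33,"ty":9},{"tx":33,"ty":9},{"tx":33,"ty":9},{"tx":33,"ty":9}]'
python3 -m handwheel '[{"tx":33,"ty":9},{"tx":33,"ty":9},{"tx":33,"ty":9},{"tx":33,"ty":9},{"tx":33,"ty":9},{"tx":33,"ty":9},{"tx":30,"ty":8},{},{}]'
python3 - <<'E'
from h import *
from station import ctrl
from scipy.spatial.transform import Rotation as R
o=ctrl.get_obs();P=np.eye(4);P[:3,:3]=R.from_rotvec(o["tool_rot"]).as_matrix();P[:3,3]=o["tool_pos"]
im,d=optics.get_image("wrist");cv2.imwrite("pics/w1.png",im[:,:,::-1]);W=cloud("wrist",d,P)
print(o["tool_pos"],P[:3,0],ctrl.grasp_offset,o["contact_force"])
hsv=cv2.cvtColor(im,cv2.COLOR_RGB2HSV)
c=np.array([.5552,-.0475]);ey=np.array([.351,.936]);ex=np.array([.936,-.351])
Q=np.stack([(W[...,:2]-c)@ex,(W[...,:2]-c)@ey,W[...,2]],-1)
t=(hsv[...,0]>95)&(hsv[...,0]<130)&(hsv[...,1]>120)&(Q[...,2]<.1)&(abs(Q[...,0])<.1)&(abs(Q[...,1])<.21)&(d>0)
k,l,s,_=cv2.connectedComponentsWithStats(t.astype(np.uint8));m=l==1+s[1:,4].argmax();q=Q[m]
print("tube y",q[:,1].min(),q[:,1].max())
for a in np.arange(-.12,.18,.03):
    g=abs(q[:,1]-a)<.015
    if g.sum()>9: print(round(a,2),np.percentile(q[g,0],[2,98]).mean(),q[g,2].max())
top=(abs(Q[...,2]-.13)<.006)&(abs(Q[...,0])<.15)&(abs(Q[...,1])<.25)&(d>0);a=Q[top]
L=a[(abs(a[:,0])<.08)]
print("opening y edges",np.percentile(L[L[:,1]<0,1],99.5) if (L[:,1]<0).any() else 0,np.percentile(L[L[:,1]>0,1],.5))
tt=(P[:3,:2].T[:, :2]);print("tcp in box",(P[:2,3]-c)@ex,(P[:2,3]-c)@ey)
E
```

```text
[ 0.25513767 -0.5699506   0.23016661] [9.12767181e-01 4.08480133e-01 2.35295906e-04] 0.0187 [-0.93327011  0.7553581   0.33529193]$[0]: bad value
$[0]: bad value
$[0]: bad value
Traceback (most recent call last):
ValueError: attempt to get argmax of an empty sequence
```

View pics/w1.png

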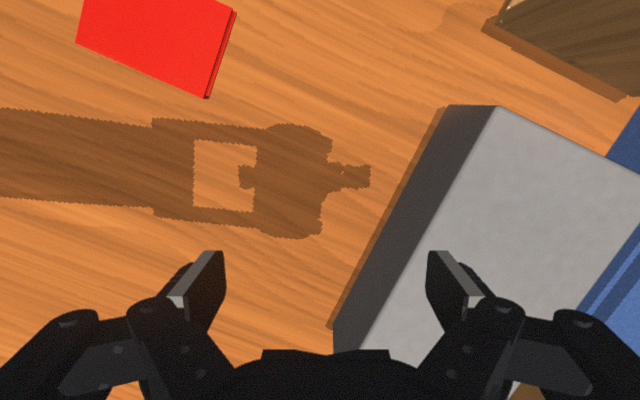

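The wrist view still shows the start position: red book at (155,45), gripper over the table. All three moves were refused, probably because each row needs all four keys.

```bash
python3 -m handwheel '[{"tx":0,"ty":0,"tz":0,"roll":-0.123},{"tx":0,"ty":0,"tz":0,"roll":-0.123},{"tx":0,"ty":0,"tz":0,"roll":-0.123},{"tx":0,"ty":0,"tz":0,"roll":-0.123},{"tx":0,"ty":0,"tz":0,"roll":-0.123},{"tx":0,"ty":0,"tz":0,"roll":-0.123},{"tx":0,"ty":0,"tz":0,"roll":-0.122}]' 85 20
```

```text
t: 0.73
tool_pos: [0.2552, -0.5702, 0.2308]
tool_rot: [-2.513, -1.884, -0.0]
contact_force: [0.9, 1.3, -0.8]
opening: 0.0851
grip_force: 0.0
```

```bash
cat > look.py <<'E'
import sys
from h import *
from station import ctrl
from scipy.spatial.transform import Rotation as R
o=ctrl.get_obs();P=np.eye(4);P[:3,:3]=R.from_rotvec(o["tool_rot"]).as_matrix();P[:3,3]=o["tool_pos"]
n=sys.argv[1];im,d=optics.get_image(n);cv2.imwrite(f"pics/{sys.argv[2]}.png",im[:,:,::-1]);W=cloud(n,d,P if n=="wrist" else None)
c=np.array([.5552,-.0475]);ey=np.array([.351,.936]);ex=np.array([.936,-.351])
print("tcp",o["tool_pos"],"in box",(P[:2,3]-c)@ex,(P[:2,3]-c)@ey,"toolx",P[:2,0],o["contact_force"],o["grip_force"],o["opening"])
hsv=cv2.cvtColor(im,cv2.COLOR_RGB2HSV)
Q=np.stack([(W[...,:2]-c)@ex,(W[...,:2]-c)@ey,W[...,2]],-1)
t=(hsv[...,0]>95)&(hsv[...,0]<130)&(hsv[...,1]>120)&(Q[...,2]>0.02)&(abs(Q[...,0])<.1)&(abs(Q[...,1])<.3)&(d>0)
k,l,s,_=cv2.connectedComponentsWithStats(t.astype(np.uint8));q=Q[l==1+s[1:,4].argmax()]
for a in np.arange(-.27,.27,.03):
    g=abs(q[:,1]-a)<.015
    if g.sum()>9: print(round(a,2),"x",np.percentile(q[g,0],[2,98]).mean().round(4),"ztop",np.percentile(q[g,2],97).round(4))
print("tube y",q[:,1].min(),q[:,1].max())
a=Q[(abs(Q[...,2]-.13)<.006)&(abs(Q[...,0])<.08)&(abs(Q[...,1])<.25)&(d>0)][:,1]
if (a<0).any(): print("edge-",np.percentile(a[a<0],99))
if (a>0).any(): print("edge+",np.percentile(a[a>0],1))
E
python3 -m handwheel '[{"tx":30,"ty":8,"tz":0,"roll":0},{"tx":33,"ty":9,"tz":0,"roll":0},{"tx":33,"ty":9,"tz":0,"roll":0},{"tx":33,"ty":9,"tz":0,"roll":0},{"tx":33,"ty":9,"tz":0,"roll":0},{"tx":33,"ty":9,"tz":0,"roll":0},{"tx":33,"ty":9,"tz":0,"roll":0},{"tx":33,"ty":9,"tz":0,"roll":0},{"tx":33,"ty":9,"tz":0,"roll":0}]'
python3 -m handwheel '[{"tx":33,"ty":9,"tz":0,"roll":0},{"tx":33,"ty":9,"tz":0,"roll":0},{"tx":33,"ty":9,"tz":0,"roll":0},{"tx":33,"ty":9,"tz":0,"roll":0},{"tx":33,"ty":9,"tz":0,"roll":0},{"tx":33,"ty":9,"tz":0,"roll":0},{"tx":30,"ty":8,"tz":0,"roll":0},{"tx":0,"ty":0,"tz":0,"roll":0},{"tx":0,"ty":0,"tz":0,"roll":0}]'
python3 look.py wrist w2
```

```text
t: 1.48
tool_pos: [0.4165, -0.3099, 0.231]
tool_rot: [-2.519, -1.877, 0.0]
contact_force: [-0.4, -0.2, 0.3]
opening: 0.0849
grip_force: 0.0
t: 2.23
tool_pos: [0.5409, -0.1095, 0.2308]
tool_rot: [-2.516, -1.88, 0.001]
contact_force: [-0.8, -0.1, -0.2]
opening: 0.0851
grip_force: 0.0
tcp [ 0.54087908 -0.10946162  0.23082983] in box 0.00834415285469523 -0.06302272103164207 toolx [0.28309981 0.95909043] [-0.83573235 -0.0818878  -0.22446195] 0.0 0.08505808763631907
-0.12 x 0.012 ztop 0.0504
-0.09 x 0.011 ztop 0.0503
-0.06 x 0.0101 ztop 0.0505
-0.03 x 0.0063 ztop 0.0503
0.0 x 0.0049 ztop 0.0501
0.03 x 0.0032 ztop 0.0502
0.06 x 0.0012 ztop 0.0502
0.09 x -0.0006 ztop 0.0501
tube y -0.11391996814553008 0.09344703119028953
edge- -0.11903036069342479
```

View pics/w2.png

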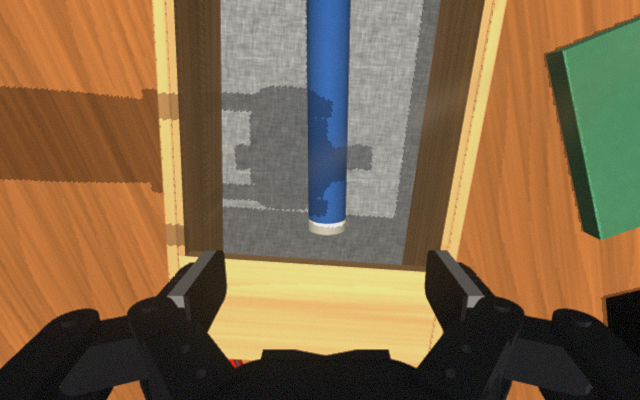

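The wrist view shows the tube running up between the fingers at column ~327, with its white end cap at (327,230) just inside the opening. It is centred, so I'll descend and grip lightly.

```bash
python3 -m handwheel '[{"tx":0,"ty":1,"tz":30,"roll":0},{"tx":0,"ty":0,"tz":30,"roll":0},{"tx":0,"ty":0,"tz":30,"roll":0},{"tx":0,"ty":0,"tz":30,"roll":0},{"tx":0,"ty":0,"tz":30,"roll":0},{"tx":0,"ty":0,"tz":25,"roll":0},{"tx":0,"ty":0,"tz":15,"roll":0},{"tx":0,"ty":0,"tz":10,"roll":0},{"tx":0,"ty":0,"tz":8,"roll":0},{"tx":0,"ty":0,"tz":5,"roll":0},{"tx":0,"ty":0,"tz":0,"roll":0},{"tx":0,"ty":0,"tz":0,"roll":0}]'
python3 -m handwheel '[{"tx":0,"ty":0,"tz":0,"roll":0},{"tx":0,"ty":0,"tz":0,"roll":0},{"tx":0,"ty":0,"tz":0,"roll":0},{"tx":0,"ty":0,"tz":0,"roll":0},{"tx":0,"ty":0,"tz":0,"roll":0},{"tx":0,"ty":0,"tz":0,"roll":0},{"tx":0,"ty":0,"tz":0,"roll":0},{"tx":0,"ty":0,"tz":0,"roll":0}]' 30 25
```

```text
t: 3.28
tool_pos: [0.5422, -0.1116, 0.0192]
tool_rot: [2.518, 1.876, 0.001]
contact_force: [0.1, 0.0, 0.3]
opening: 0.0848
grip_force: 0.0
t: 3.95
tool_pos: [0.5421, -0.1113, 0.0191]
tool_rot: [2.518, 1.877, 0.001]
contact_force: [-0.8, 0.6, 6.2]
opening: 0.0393
grip_force: 25.5
```

```bash
python3 -m handwheel '[{"tx":0,"ty":0,"tz":-2,"roll":0},{"tx":0,"ty":0,"tz":-3,"roll":0},{"tx":5,"ty":0,"tz":0,"roll":0},{"tx":6,"ty":0,"tz":0,"roll":0},{"tx":5,"ty":0,"tz":0,"roll":0},{"tx":0,"ty":0,"tz":-5,"roll":0},{"tx":0,"ty":0,"tz":-7,"roll":0},{"tx":0,"ty":0,"tz":-8,"roll":0},{"tx":0,"ty":0,"tz":-8,"roll":0},{"tx":0,"ty":0,"tz":-7,"roll":0},{"tx":0,"ty":0,"tz":0,"roll":0}]'
python3 look.py wrist w3; python3 look.py side s3
```

```text
t: 4.87
tool_pos: [0.5478, -0.0964, 0.061]
tool_rot: [2.516, 1.875, 0.004]
contact_force: [0.2, -0.1, 0.2]
opening: 0.0396
grip_force: 25.3
tcp [ 0.54777898 -0.09644448  0.06102277] in box 0.010233432975201039 -0.0484168095999679 toolx [0.28611799 0.95819439] [ 0.16366009 -0.06532357  0.15831314] 25.25328129529953 0.03959437871886468
-0.09 x 0.0119 ztop 0.0918
-0.06 x 0.0106 ztop 0.0921
-0.03 x 0.0086 ztop 0.092
0.0 x 0.0064 ztop 0.0918
0.03 x 0.0046 ztop 0.0916
0.06 x 0.0036 ztop 0.0914
tube y -0.08450767089421576 0.053397869383302723
edge- -0.029580443461252805
tcp [ 0.54725163 -0.09631595  0.06005481] in box 0.00969472352573527 -0.04848161135680491 toolx [0.28618704 0.95817377] [ 0.98299659 -0.34867295 -0.50400815] 25.253448486328125 0.039253042691749444
-0.09 x 0.0078 ztop 0.0929
-0.06 x 0.0091 ztop 0.1135
-0.03 x 0.0097 ztop 0.0915
tube y -0.08928428356104677 -0.025841028560523813
edge- -0.05572050806490084
```

The tube is held level with its axis at z≈0.072. Next I lift slowly so the +y cover tilts it.

```bash
python3 -m handwheel '[{"tx":0,"ty":0,"tz":-8,"roll":0},{"tx":0,"ty":0,"tz":-8,"roll":0},{"tx":0,"ty":0,"tz":-5,"roll":0},{"tx":0,"ty":0,"tz":-4,"roll":0},{"tx":0,"ty":0,"tz":-4,"roll":0},{"tx":0,"ty":0,"tz":-4,"roll":0},{"tx":0,"ty":0,"tz":-4,"roll":0}]' - 20
python3 -m handwheel '[{"tx":0,"ty":0,"tz":-4,"roll":0},{"tx":0,"ty":0,"tz":-4,"roll":0},{"tx":0,"ty":0,"tz":-4,"roll":0}]'
python3 look.py wrist w4
```

```text
t: 5.55
tool_pos: [0.546, -0.0959, 0.0955]
tool_rot: [2.519, 1.877, -0.001]
contact_force: [0.7, -0.0, -1.3]
opening: 0.039
grip_force: 25.1
t: 5.8
tool_pos: [0.5459, -0.0958, 0.1074]
tool_rot: [-2.519, -1.877, 0.001]
contact_force: [0.1, 0.3, -1.4]
opening: 0.0391
grip_force: 25.1
tcp [ 0.54594535 -0.09575631  0.10742225] in box 0.008275611986172186 -0.048416287642377036 toolx [0.28593627 0.95824864] [ 0.10072375  0.33176479 -1.37763105] 25.14880657196045 0.039143280823004965
-0.09 x 0.0095 ztop 0.1362
-0.06 x 0.0087 ztop 0.1401
-0.03 x 0.0067 ztop 0.1373
0.0 x 0.0046 ztop 0.1339
0.03 x 0.0027 ztop 0.1307
0.06 x 0.0016 ztop 0.1281
tube y -0.08181204551900108 0.05594136394167655
edge- -0.000580727022859639
edge+ 0.0005285634297533177
```

Contact with the cover is only about 1.4 N and the tube is pivoting as planned, so I continue.

```bash
python3 -m handwheel '[{"tx":0,"ty":0,"tz":-5,"roll":0},{"tx":0,"ty":0,"tz":-5,"roll":0},{"tx":0,"ty":0,"tz":-5,"roll":0},{"tx":0,"ty":0,"tz":-5,"roll":0},{"tx":0,"ty":0,"tz":-5,"roll":0},{"tx":0,"ty":0,"tz":-5,"roll":0},{"tx":0,"ty":0,"tz":-5,"roll":0},{"tx":0,"ty":0,"tz":-5,"roll":0}]'
python3 -m handwheel '[{"tx":0,"ty":0,"tz":-5,"roll":0},{"tx":0,"ty":0,"tz":-5,"roll":0},{"tx":0,"ty":0,"tz":-5,"roll":0},{"tx":0,"ty":0,"tz":-5,"roll":0},{"tx":0,"ty":0,"tz":-5,"roll":0},{"tx":0,"ty":0,"tz":-5,"roll":0},{"tx":0,"ty":0,"tz":-5,"roll":0},{"tx":0,"ty":0,"tz":-5,"roll":0}]'
python3 look.py wrist w5;python3 look.py side s5
```

```text
t: 6.52
tool_pos: [0.5462, -0.0958, 0.1479]
tool_rot: [2.519, 1.877, 0.0]
contact_force: [0.1, -0.3, -2.2]
opening: 0.0391
grip_force: 25.2
t: 7.18
tool_pos: [0.5462, -0.0958, 0.1878]
tool_rot: [-2.519, -1.877, 0.0]
contact_force: [-0.2, 0.2, -1.7]
opening: 0.0393
grip_force: 24.9
tcp [ 0.54615096 -0.09582307  0.18779595] in box 0.008491492001373316 -0.04840660654903196 toolx [0.28596179 0.95824102] [-0.16772472  0.2352716  -1.70629405] 24.92832899093628 0.039303717826681496
-0.06 x 0.0088 ztop 0.2282
-0.03 x 0.007 ztop 0.2159
0.0 x 0.0047 ztop 0.1977
0.03 x 0.0029 ztop 0.1802
0.06 x 0.001 ztop 0.1627
tube y -0.07407469295992367 0.0714498302802085
edge- -0.11916847595345623
edge+ 0.05751844384136138
tcp [ 0.54674467 -0.09607349  0.1890947 ] in box 0.009135105886168147 -0.04843261176433962 toolx [0.28583901 0.9582776 ] [ 0.09565588 -1.38552697 -0.46511124] 24.961406886577606 0.03926190818697867
-0.09 x 0.0061 ztop 0.2387
-0.06 x 0.0048 ztop 0.2534
-0.03 x 0.0057 ztop 0.2144
tube y -0.09095574553391667 -0.017053077954962956
edge- -0.12165573853633933
edge+ 0.11637602103821075
```

View pics/s5.png

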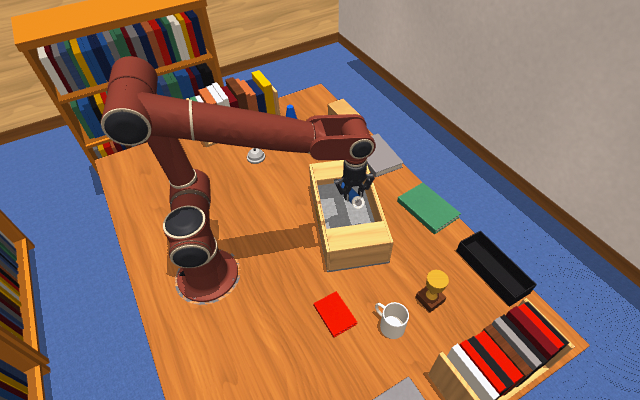

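The side view shows the tube's white −y cap raised above the box top near (358,202), between the fingers. The tilt is ~30°. Next I firm the grip to 45 N and draw the tube out along its axis.

```bash
python3 -m handwheel '[{"tx":0,"ty":0,"tz":0,"roll":0},{"tx":0,"ty":0,"tz":0,"roll":0},{"tx":0,"ty":0,"tz":0,"roll":0},{"tx":-4,"ty":0,"tz":-1,"roll":0},{"tx":-6,"ty":0,"tz":-3,"roll":0},{"tx":-8,"ty":0,"tz":-4,"roll":0},{"tx":-8,"ty":0,"tz":-4,"roll":0},{"tx":-8,"ty":0,"tz":-4,"roll":0},{"tx":-8,"ty":0,"tz":-4,"roll":0},{"tx":-8,"ty":0,"tz":-4,"roll":0},{"tx":-8,"ty":0,"tz":-4,"roll":0},{"tx":-8,"ty":0,"tz":-4,"roll":0}]' 30 45
python3 look.py wrist w6;python3 look.py side s6
```

```text
t: 8.28
tool_pos: [0.527, -0.16, 0.2198]
tool_rot: [2.519, 1.877, 0.0]
contact_force: [0.1, -0.5, -1.0]
opening: 0.0387
grip_force: 48.8
tcp [ 0.52704184 -0.15999537  0.21983199] in box 0.013129840963580965 -0.11517918196898991 toolx [0.28622162 0.95816344] [ 0.10158466 -0.54106495 -0.99702711] 48.8025963306427 0.03867035593870957
-0.15 x 0.0144 ztop 0.2564
-0.12 x 0.0132 ztop 0.2599
-0.09 x 0.0113 ztop 0.2435
-0.06 x 0.0085 ztop 0.2261
-0.03 x 0.007 ztop 0.2089
0.0 x 0.0054 ztop 0.1923
tube y -0.14122154129853523 0.003956479917383641
edge- -0.11911533317511264
tcp [ 0.52719412 -0.16132194  0.22086171] in box 0.013737993936230323 -0.11636740067041526 toolx [0.28718738 0.95787343] [ 0.38506087 -1.59617101 -0.3127309 ] 48.84232521057129 0.03856383648907303
-0.15 x 0.0098 ztop 0.2719
-0.12 x 0.012 ztop 0.2605
-0.09 x 0.0131 ztop 0.2414
tube y -0.16061254857181528 -0.07518111913165863
edge- -0.12183110153778247
edge+ 0.07394480824607329
```

View pics/s6.png

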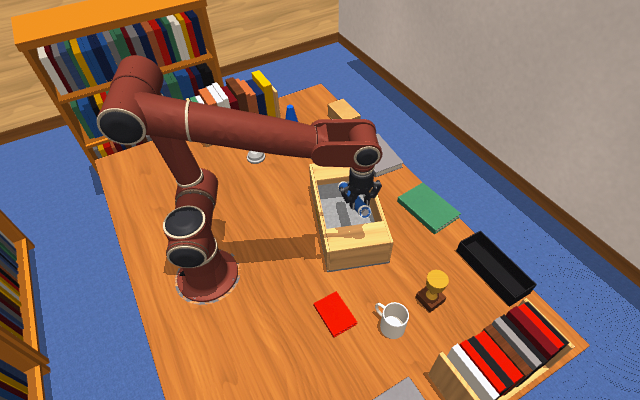

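The side view shows the white cap at (364,210), past the near edge of the opening, with the tube still held at ~30°. The far end is now inside the opening, so I lift straight up.

```bash
python3 -m handwheel '[{"tx":0,"ty":0,"tz":-5,"roll":0},{"tx":0,"ty":0,"tz":-10,"roll":0},{"tx":0,"ty":0,"tz":-15,"roll":0},{"tx":0,"ty":0,"tz":-15,"roll":0},{"tx":0,"ty":0,"tz":-20,"roll":0},{"tx":0,"ty":0,"tz":-20,"roll":0},{"tx":0,"ty":0,"tz":-20,"roll":0},{"tx":0,"ty":0,"tz":-20,"roll":0},{"tx":0,"ty":0,"tz":-20,"roll":0},{"tx":0,"ty":0,"tz":-15,"roll":0},{"tx":0,"ty":0,"tz":-10,"roll":0},{"tx":0,"ty":0,"tz":0,"roll":0}]'
python3 -m handwheel '[{"tx":0,"ty":0,"tz":-10,"roll":0},{"tx":0,"ty":0,"tz":-10,"roll":0},{"tx":0,"ty":0,"tz":-5,"roll":0},{"tx":0,"ty":0,"tz":0,"roll":0},{"tx":0,"ty":0,"tz":0,"roll":0},{"tx":0,"ty":0,"tz":0,"roll":0},{"tx":0,"ty":0,"tz":0,"roll":0},{"tx":0,"ty":0,"tz":0,"roll":0},{"tx":0,"ty":0,"tz":0,"roll":0},{"tx":0,"ty":0,"tz":0,"roll":0}]'
python3 look.py wrist w7;python3 look.py side s7
```

```text
t: 9.38
tool_pos: [0.528, -0.1591, 0.3926]
tool_rot: [2.515, 1.875, 0.004]
contact_force: [-0.6, -0.7, -0.6]
opening: 0.0384
grip_force: 48.9
t: 10.22
tool_pos: [0.5272, -0.159, 0.414]
tool_rot: [-2.519, -1.877, 0.0]
contact_force: [-0.5, 0.7, -1.2]
opening: 0.0383
grip_force: 48.9
tcp [ 0.52723933 -0.15904733  0.41401943] in box 0.012981923374287954 -0.11422249191711058 toolx [0.28594967 0.95824463] [-0.54145489  0.66848556 -1.18081558] 48.875834941864014 0.03832910136777001
-0.15 x 0.0144 ztop 0.4493
-0.12 x 0.0133 ztop 0.4539
-0.09 x 0.0122 ztop 0.4388
-0.06 x 0.016 ztop 0.4226
tube y -0.13954068743358125 -0.0703443694325641
edge- -0.11937124887892561
tcp [ 0.52726167 -0.1590365   0.41409671] in box 0.012999032919409844 -0.11420451661958717 toolx [0.28595533 0.95824295] [ 0.45446682 -0.43197639 -1.4692682 ] 48.875792026519775 0.03813833200015962
-0.15 x 0.0078 ztop 0.4606
-0.12 x 0.0072 ztop 0.4671
-0.09 x 0.0091 ztop 0.4353
tube y -0.1603845079658259 -0.06880306673864793
edge- -0.12185859333245674
edge+ 0.11533581532580055
```

View pics/s7.png

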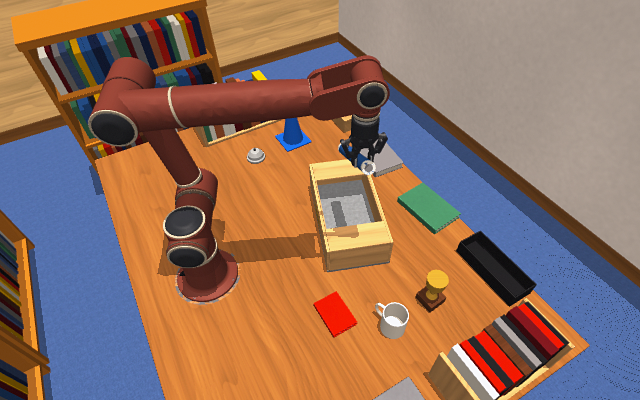

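The side view shows the box empty and the tube held in the air at (365,165). Its lower end is at about z = 0.30, and the bystanders look to be in their original places.

```bash
python3 -c "
from station import ctrl
print(ctrl.finish_job())"
```

```text
the job is handed in; nothing more can be done
None
```

I drew the tube diagonally out of the box and handed the job in with it still held at about 49 N per finger, its lower end roughly 17 cm above the box top; contact with the box stayed around 2 N, and the verdict was not shown.

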